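# Turn the scribing point end for end in its holder

## Task

Two double-ended scribing points lie in identical blue V-holders; each holder is open at the end where the point sticks out past its base and has an upright plate at its back. One of them has its worn black end sticking out: take that one, turn it end for end and lay it back level in both V's of its own holder, as far out as it was, so that the unused gold end sticks out. Leave the other scribing point as it is, and let go.

Things in the scene. Friction and masses are not known exactly. Their poses are not given: they have to be found in the camera images.
- insert: the scribing point to reverse: a level steel rod, 18 mm thick, 200 mm long, about 0.25 kg; the last 42 mm at one end are gold and taper to a sharp point (unused), at the other end black and blunt (worn); the shank between is bare grey. Origin on its axis at mid-length, the place to grip; +x points to the gold end. At the start the black end sticks out of the holder
- insert_gold_tip (a point): the tip of the gold end of that scribing point, on its axis, 100 mm from its origin
- holder: the blue holder of that scribing point, fixed. Origin on the table midway between its two V's; -x points out of its open end, +x to its back, z up. Base plate 80 mm wide (y), 10 mm thick, from x = -58 to +128 mm. Upright back plate: near face at x = +118 mm, 50 mm wide, top 63 mm above the table. Two bolt heads, 17 mm high, at x = +85, y = +-28 mm
- holder_seat (a point): the seat: where the middle of the rod belongs, 45 mm above the holder's origin, axes as the holder's; the outer tip then lies at x = -100 mm. The V's (90 degrees, open upward, mouth 51 mm, over all 65 mm wide, tops 58 mm above the table, 16 mm thick) are centred at x = -45 and +45 mm: 74 mm are free between them for the fingers. A rod lowered into them centres itself sideways
- other_insert: the second scribing point, of the same shape and size, which must stay as it is: it lies in a second, equal holder with its gold end already sticking out of the open end. Origin on its axis at mid-length, 45 mm above the table; +x points to its gold end, out of its holder
Not all that is in view belongs to the job. What is shaped like the insert but green or orange is not meant.

How it is judged (in metres and radians):
At the end, for the whole second after the job is handed in: The scribing point rests in both V's of its own holder, gold end out: its middle within 20 mm along, 10 mm across and 7 mm in height of its seat, its gold tip within 25, 15 and 12 mm; the other scribing point within 15 mm of where it was (x of insert in the frame of holder between -0.02 and 0.02 m and y of insert in the frame of holder between -0.01 and 0.01 m and z of insert in the frame of holder between 0.038 and 0.052 m and x of insert_gold_tip in the frame of holder between -0.125 and -0.075 m and y of insert_gold_tip in the frame of holder between -0.015 and 0.015 m and z of insert_gold_tip in the frame of holder between 0.033 and 0.057 m and linear speed of insert below 0.02 m/s and distance of other_insert from where it was at the start of the episode below 0.015 m); the robot touches nothing.
It fails at once if the other scribing point is moved more than 30 mm (distance of other_insert from where it was at the start of the episode above 0.03 m).
It also fails if it takes over 42 s, if anything falls off the work surface, if the arm or the gripper's body presses on something with over 40 N, if the wrist force passes 120 N, or if a joint passes its speed limit or range.

## Robot

A 7-joint arm with a two-finger parallel gripper is mounted at the origin on a cart in front of the work surface, level with it; the furniture and walls round the work are solid. World frame = base frame: x ahead of the robot, y to its left, z up, the work surface at z = 0. Lengths are in m, angles in degrees, forces in N, time in s.
With the tool pointing down it reaches from about 0.425 to 0.875 m from the base axis. Payload 4.7 kg.
Tool frame: the origin (TCP) lies midway between the tips of the shut fingers; the grasp point (between the pads) lies 19 mm behind it; z points along the fingers, y is the line along which they close (so a half turn about z gives the same grasp; the last joint's range is limited). The gripper opens to 87 mm and grips with 3 to 60 N. Pads are 19 mm wide; open, the fingers measure 117 mm over their backs; the gripper's body (75 mm by 190 mm) begins 51 mm behind the grasp point.
Start: joints at [-66.801, 18.392, -4.016, 83.108, 1.295, 78.541, -3.26], TCP at [0.248, 0.601, 0.223] pointing down, gripper open.
Joint ranges: [-163.93, 163.93], [-17.29, 119.83], [-79.2, 71.16], [3.27, 140.29], [-89.18, 269.18], [5.43, 117.66], [-154.24, 154.24]. Speed limits (degrees/s): [147.25, 147.25, 180, 180, 180, 180, 180].

## Interface

Orientations are given as [roll, pitch, yaw] about the fixed x, y, z axes, in that order (R = Rz(yaw) Ry(pitch) Rx(roll)).
In Python, from cell import env gives the robot as it stands. The module is installed in compiled form; this text tells all that it offers.
- The arm moves only by the tool step_arm, never from a script. Its argument "rows" is a list of rows, each an object with "angular": the turn, a rotation vector about the tool's x, y, z in units of pi rad (1.0 is pi rad), a list of three; "slide": the shift along the tool's x, y, z in units of 500 mm (1.0 is 500 mm), a list of three; "jaw": the opening, from 0 (shut) to 1 (fully open). A call has 1 to 10 rows; each row shifts and turns the commanded pose from where the row before left it, along the tool's axes as they then stand; what a row does not reach is not made up. A row lasts 1/8 s, in which the tool goes at most 62.5 mm and 10.7 degrees, less where a joint would pass 70% of its speed; a pose out of reach is approached as far as the arm can. A call with a number of a shift or a turn outside -1 to 1 is refused whole. A call with a gripper value outside its range is refused whole. The fingers move at their own pace and stop on an object; "newtons" is the grip in N (left out, the last holds). Time passes only in rows, so rows that do not move let the fingers close. It gives the time, the measured TCP pose, the force, the opening and the grip force at its end, in the units of the state.
- env.get_obs(): the state, without advancing time (a new reading comes with each control period).
- env.read_camera(name): name is "side" or "top"; returns the picture (480x640x3 uint8, red, green, blue); there is no depth.
- env.camera_info(name): a dict with "fx", "fy", "cx", "cy" (pixels), "k1" (the pictures are not rectified: a ray, as slopes to the right and down, at radius r is drawn at 1 + k1 r^2 times it, then the intrinsics apply), "R" (3x3) and "t" (3): a world point X has camera coordinates R X + t. Camera axes: x right, y down, z forward; pixel columns grow to the right and rows downward; lengths in m; the calibration is good to about 2 mm. A picture is of the moment at which its call begins. camera_info takes no time and is no camera call.
- env.sign_off(): hands the job in; it is judged then, once.
The state is a dict: "time_s": time; "qpos": joint angles; "joint_velocities": joint speeds; "effort": joint torques, N m; "tool_pos": TCP position; "tool_rot": TCP orientation; "force": force on the tool from outside, world axes, zero at the start; "wrist_torque": the same for the moment, N m; "grip_width": finger opening in m; "grasp_force": force on a finger pad.
Only numpy, scipy, OpenCV 4.12 (cv2) and the standard library are available. Lean on these libraries where they do the work, as an engineer would, in place of code of your own. Each camera call takes 0.05 s, during which the arm holds its last target. There are 200 camera calls.

## Working session

There is one attempt and no reset: what is moved stays moved. The work goes in short steps, Python scripts to look and compute and a tool call to move; the robot and the scene stay as the last step left them, time stands still between calls to the robot, and variables do not carry over. Pictures are saved under pics/ and viewed, at most 10 in all, crops included, and the job is handed in when it is done.

Besides the shell and the picture viewer there is one more tool, called after "Emit:" as a command line: name --argument value ..., lists and objects as JSON in quotes. step_arm: Moves the arm, as the interface text tells. Shifts and turns lie within -1 to 1; 1 stands for 500 mm of shift or pi rad of turn. Its arguments: {"type":"object","properties":{"rows":{"type":"array"},"newtons":{"type":"number"}},"required":["rows"]}

```bash
mkdir -p pics
python3 - <<'E'
from cell import env
import cv2
o=env.get_obs();print(o['tool_pos'],o['tool_rot'],o['time_s'],o['grip_width'])
for n in("top","side"):
    cv2.imwrite(f"pics/{n}0.png",env.read_camera(n)[:,:,::-1]);c=env.camera_info(n);print(n,c)
E
```

```text
[0.24743723 0.60045135 0.22147941] [-1.79891355e+02  5.79885607e-03  1.57610986e+02] 0.0 0.08729021648143111
top {'fx': 459.24246313545143, 'fy': 459.24246313545143, 'cx': 322.30022152768595, 'cy': 238.82499954747257, 'k1': -0.041583636007365685, 'R': array([[-0.00561739, -0.99992475, -0.01090574],
       [-0.98138809,  0.00760605, -0.19188427],
       [ 0.19195278,  0.00962488, -0.98135696]]), 't': array([0.03381786, 0.49548255, 1.00123988])}
side {'fx': 442.46026957155397, 'fy': 442.46026957155397, 'cx': 316.58052217014875, 'cy': 238.7394216575553, 'k1': -0.07165197841862456, 'R': array([[-0.99940237,  0.0272359 ,  0.02128656],
       [-0.00597456,  0.47043129, -0.8824164 ],
       [-0.03404727, -0.88201621, -0.46998743]]), 't': array([0.47868467, 0.03369184, 0.92536247])}
```

View pics/top0.png

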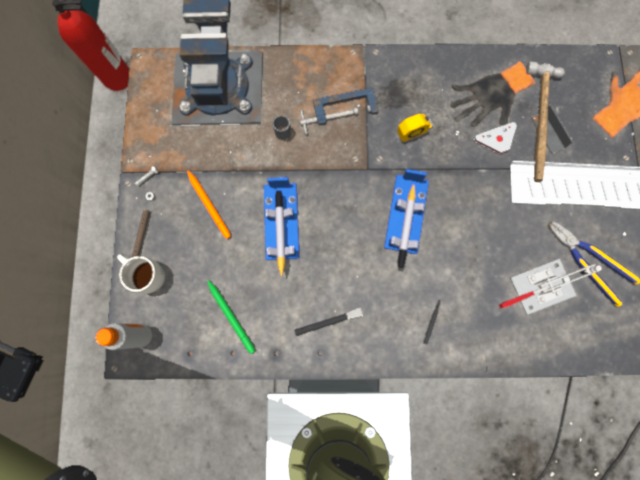

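View pics/side0.png

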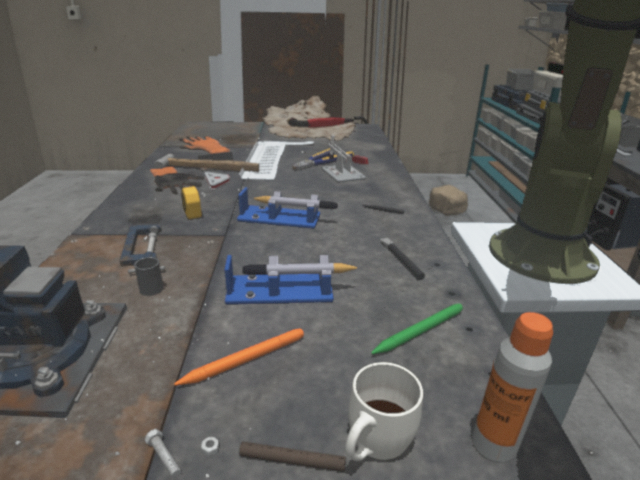

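```bash
cat > h.py <<'E'
import cv2,numpy as np
from cell import env
def ray(n,p):
    c=env.camera_info(n);K=np.array([[c['fx'],0,c['cx']],[0,c['fy'],c['cy']],[0,0,1]])
    u=cv2.undistortPoints(np.array(p,float).reshape(-1,1,2),K,np.array([c['k1'],0,0,0]),criteria=(3,50,1e-10))[:,0]
    d=np.c_[u,np.ones(len(u))]@c['R'];return -c['R'].T@c['t'],d
def plane(n,p,z):
    o,d=ray(n,p);return o+d*((z-o[2])/d[:,2])[:,None]
def comps(m,off):
    n,l,s,c=cv2.connectedComponentsWithStats(m.astype(np.uint8))
    for i in range(1,n):
        if s[i,4]>15:
            pts=np.argwhere(l==i)[:,::-1]+off
            yield s[i,4],c[i]+off,pts
E
python3 - <<'E'
from h import *
im=cv2.imread('pics/top0.png');off=np.array([370,160]);c=im[160:280,370:450]
h=cv2.cvtColor(c,cv2.COLOR_BGR2HSV);H,S,V=[h[...,i].astype(int) for i in range(3)]
for nm,m in(("gold",(H>12)&(H<30)&(S>90)&(V>90)),("black",(V<50)),("blue",(H>100)&(H<125)&(S>140))):
    for a,ce,p in comps(m,off):
        r=cv2.minAreaRect(p.astype(np.float32));b=cv2.boxPoints(r)
        print(nm,a,ce.round(1),"top/bot",p[p[:,1].argmin()],p[p[:,1].argmax()])
        z=.01 if nm=='blue' else .045
        print("  box",b.round(1).tolist(),plane('top',b,z)[:,:2].round(4).tolist())
a=cv2.resize(c,None,fx=5,fy=5,interpolation=cv2.INTER_CUBIC)
s=cv2.imread('pics/side0.png')[170:240,220:360];s=cv2.resize(s,(400,200),interpolation=cv2.INTER_CUBIC)
o=np.zeros((600,800,3),np.uint8);o[:,:400]=a;o[:200,400:]=s;cv2.imwrite('pics/crop.png',o)
E
```

```text
gold 66 [411.5 194.2] top/bot [413 186] [408 199]Traceback (most recent call last):
  File "<stdin>", line 9, in <module>
  File "h.py", line 8, in plane
    o,d=ray(n,p);return o+d*((z-o[2])/d[:,2])[:,None]
        ~~~^^^^^
  File "h.py", line 5, in ray
    u=cv2.undistortPoints(np.array(p,float).reshape(-1,1,2),K,np.array([c['k1'],0,0,0]),criteria=(3,50,1e-10))[:,0]
      ~~~~~~~~~~~~~~~~~~~^^^^^^^^^^^^^^^^^^^^^^^^^^^^^^^^^^^^^^^^^^^^^^^^^^^^^^^^^^^^^^^^^^^^^^^^^^^^^^^^^^^^^
cv2.error: OpenCV(4.12.0) :-1: error: (-5:Bad argument) in function 'undistortPoints'
> Overload resolution failed:
>  - undistortPoints() got an unexpected keyword argument 'criteria'
>  - undistortPoints() got an unexpected keyword argument 'criteria'
```

```bash
sed -i 's/,criteria=(3,50,1e-10)//' h.py
python3 - <<'E'
from h import *
im=cv2.imread('pics/top0.png');off=np.array([370,160]);c=im[160:280,370:450]
h=cv2.cvtColor(c,cv2.COLOR_BGR2HSV);H,S,V=[h[...,i].astype(int) for i in range(3)]
for nm,m in(("gold",(H>12)&(H<30)&(S>90)&(V>90)),("black",(V<50)),("blue",(H>100)&(H<125)&(S>140))):
    for a,ce,p in comps(m,off):
        r=cv2.minAreaRect(p.astype(np.float32));b=cv2.boxPoints(r)
        z=.01 if nm=='blue' else .045
        t=[ce,p[p[:,1].argmin()],p[p[:,1].argmax()]]
        print(nm,a,np.round(t,1).tolist(),plane('top',t,z)[:,:2].round(4).tolist())
        if nm=='blue':print("  box",b.round(1).tolist(),plane('top',b,z)[:,:2].round(4).tolist())
a=cv2.resize(c,None,fx=5,fy=5,interpolation=cv2.INTER_CUBIC)
s=cv2.imread('pics/side0.png')[170:240,220:360];s=cv2.resize(s,(400,200),interpolation=cv2.INTER_CUBIC)
o=np.zeros((600,800,3),np.uint8);o[:,:400]=a;o[:200,400:]=s;cv2.imwrite('pics/crop.png',o)
E
```

```text
gold 66 [[411.5, 194.2], [413.0, 186.0], [408.0, 199.0]] [[0.601, -0.1786], [0.6209, -0.1829], [0.5894, -0.1698]]
black 22 [[399.7, 257.6], [400.0, 251.0], [399.0, 266.0]] [[0.4515, -0.1451], [0.4667, -0.1464], [0.4323, -0.1428]]
blue 1233 [[403.6, 201.8], [407.0, 169.0], [393.0, 249.0]] [[0.5925, -0.1653], [0.6754, -0.177], [0.4774, -0.1357]]
  box [[384.1000061035156, 247.5], [397.5, 166.89999389648438], [429.6000061035156, 172.3000030517578], [416.20001220703125, 252.89999389648438]] [[0.4811, -0.1148], [0.6809, -0.1541], [0.6666, -0.232], [0.4678, -0.19]]
blue 273 [[416.1, 225.5], [420.0, 211.0], [410.0, 239.0]] [[0.5338, -0.1928], [0.5693, -0.2037], [0.5011, -0.1768]]
  box [[409.20001220703125, 238.89999389648438], [413.6000061035156, 210.0], [423.20001220703125, 211.5], [418.70001220703125, 240.3000030517578]] [[0.5015, -0.1749], [0.5719, -0.1885], [0.5681, -0.2113], [0.4977, -0.1973]]
blue 37 [[411.8, 250.5], [408.0, 249.0], [409.0, 252.0]] [[0.4736, -0.18], [0.4771, -0.1711], [0.47, -0.1731]]
  box [[407.0, 249.0], [416.0, 249.0], [416.0, 252.0], [407.0, 252.0]] [[0.4772, -0.1687], [0.477, -0.19], [0.4698, -0.1896], [0.47, -0.1684]]
```

View pics/crop.png

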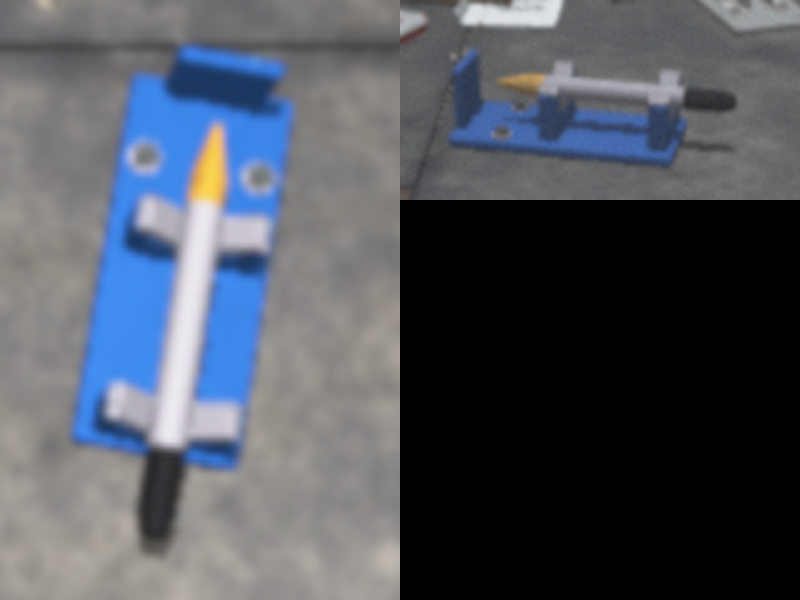

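Candidates: the left rod (282,235) has its gold end out, so it must stay. The right rod (407,225) has its black end out at (400,269) and its gold tip inside at (413,185), so that is the insert. Green and orange sticks are decoys. The crop confirms this.

Run:
```python
from h import *
f=lambda q:np.array(q)/5+[369.5+.1,159.5+.1]
P=plane('top',f([(217,123),(205,215),(169,430),(154,550)]),.045);print(P.round(4))
t,b=P[0],P[3];print("len",np.linalg.norm(t-b),"mid",(t+b)/2,"yaw",np.degrees(np.arctan2(*(t-b)[1::-1])), "yaw shank",np.degrees(np.arctan2(*(P[1]-P[2])[1::-1])))
B=plane('top',f([(73,440),(238,467),(292,100),(134,73)]),.01);print(B.round(4))
fr=(B[0]+B[1])/2;bk=(B[2]+B[3])/2;d=(bk-fr)/np.linalg.norm(bk-fr);print("hold len",np.linalg.norm(bk-fr),"yaw",np.degrees(np.arctan2(d[1],d[0])),"origin",fr+.058*d, bk-.128*d)
# side view: tips from crop scale 400/140
g=lambda q:(np.array(q)-[400,0])/(400/140)+[219.6,169.6]
o1,d1=ray('top',f([(217,123),(154,550)]));o2,d2=ray('side',g([(497,80),(737,101)]))
for a,c in zip(d1,d2):
    s=np.linalg.lstsq(np.c_[a,-c],o2-o1,rcond=None)[0];print("tri",(o1+a*s[0]).round(4),(o2+c*s[1]).round(4))
o=env.get_obs();print(o['tool_pos'],o['tool_rot'],o['time_s'])
```

```text
[[ 0.6253 -0.1831  0.045 ]
 [ 0.5806 -0.1754  0.045 ]
 [ 0.4791 -0.1546  0.045 ]
 [ 0.424  -0.1457  0.045 ]]
len 0.2046878351096542 mid [ 0.52466174 -0.16436451  0.045     ] yaw -10.52002567138577 yaw shank -11.596874758147996
[[ 0.4809 -0.115   0.01  ]
 [ 0.4674 -0.1924  0.01  ]
 [ 0.6479 -0.227   0.01  ]
 [ 0.6622 -0.1506  0.01  ]]
hold len 0.18428017337720773 yaw -10.982256002125764 origin [ 0.53111936 -0.16475348  0.01      ] [ 0.52943103 -0.16442584  0.01      ]
tri [ 0.6247 -0.1827  0.0469] [ 0.624  -0.1827  0.0467]
tri [ 0.424  -0.1457  0.045 ] [ 0.4276 -0.1462  0.0455]
[0.24744554 0.6005034  0.22155279] [-1.79901097e+02  5.45534729e-03  1.57610694e+02] 0.1
```

Emit:
step_arm --rows '[{"angular":[0,0,0],"slide":[0,0,-0.1],"jaw":1},{"angular":[0,0,0],"slide":[0,0,-0.1],"jaw":1},{"angular":[0,0,0],"slide":[-0.07,-0.04,0],"jaw":1},{"angular":[0,0,0],"slide":[-0.07,-0.04,0],"jaw":1},{"angular":[0,0,0],"slide":[-0.07,-0.04,0],"jaw":1},{"angular":[0,0,0],"slide":[-0.07,-0.04,0],"jaw":1},{"angular":[0,0,0],"slide":[-0.07,-0.04,0],"jaw":1},{"angular":[0,0,0],"slide":[-0.07,-0.04,0],"jaw":1},{"angular":[0,0,0],"slide":[-0.07,-0.04,0],"jaw":1},{"angular":[0,0,0],"slide":[-0.07,-0.04,0],"jaw":1}]'

```text
time_s: 1.35
tool_pos: [0.4461, 0.3451, 0.3221]
tool_rot: [-180.0, -0.0, 157.6]
force: [0.3, -0.1, -0.5]
grip_width: 0.0871
grasp_force: 0.0
```

Emit:
step_arm --rows '[{"angular":[0,0,0],"slide":[-0.05,-0.085,0],"jaw":1},{"angular":[0,0,0],"slide":[-0.05,-0.085,0],"jaw":1},{"angular":[0,0,0],"slide":[-0.05,-0.085,0],"jaw":1},{"angular":[0,0,0],"slide":[-0.05,-0.085,0],"jaw":1},{"angular":[0,0,0],"slide":[-0.05,-0.085,0],"jaw":1},{"angular":[0,0,0],"slide":[-0.05,-0.085,0],"jaw":1},{"angular":[0,0,0],"slide":[-0.05,-0.085,0],"jaw":1},{"angular":[0,0,0],"slide":[-0.05,-0.085,0],"jaw":1},{"angular":[0,0,0],"slide":[-0.05,-0.085,0],"jaw":1},{"angular":[0,0,0],"slide":[-0.03,-0.07,0],"jaw":1}]'

```text
time_s: 2.6
tool_pos: [0.5081, -0.1333, 0.3222]
tool_rot: [-180.0, -0.0, 157.5]
force: [1.2, -0.3, 0.2]
grip_width: 0.0868
grasp_force: 0.0
```

```bash
cat >> h.py <<'E'
from scipy.spatial.transform import Rotation as Ro
def go(t,yaw):
    o=env.get_obs();R=Ro.from_euler('xyz',o['tool_rot'],degrees=True);T=Ro.from_euler('xyz',[180,0,yaw],degrees=True)
    print("t",o['time_s'],"slide total",(R.inv().apply(np.array(t)-o['tool_pos'])/.5).round(4),"turn",((R.inv()*T).as_rotvec()/np.pi).round(4),'q',o['qpos'].round(0))
E
python3 -c "
from h import *
go([.528,-.1645,.15],169.1)"
```

```text
t 2.6 slide total [-0.0607 -0.0423  0.3445] turn [-0.0001 -0.0001 -0.0643] q [-22.   1.  34.  92.  -0.  87.  80.]
```

Emit:
step_arm --rows '[{"angular":[0,0,0],"slide":[-0.03,-0.021,0.05],"jaw":1},{"angular":[0,0,0],"slide":[-0.031,-0.021,0.05],"jaw":1},{"angular":[0,0,-0.032],"slide":[0,0,0.08],"jaw":1},{"angular":[0,0,-0.032],"slide":[0,0,0.08],"jaw":1},{"angular":[0,0,0],"slide":[0,0,0.084],"jaw":1},{"angular":[0,0,0],"slide":[0,0,0],"jaw":1}]'

```text
time_s: 3.35
tool_pos: [0.5259, -0.1613, 0.1474]
tool_rot: [-180.0, -0.4, 169.1]
force: [-0.3, -0.4, 0.4]
grip_width: 0.0871
grasp_force: 0.0
```

```bash
python3 -c "
from h import *
go([.528,-.1645,.026],169.1)
cv2.imwrite('pics/top1.png',cv2.resize(env.read_camera('top')[130:290,320:500,::-1],None,fx=3,fy=3))"
```

```text
t 3.35 slide total [-0.0072 -0.0054  0.2427] turn [-0.0002 -0.0023  0.0001] q [-18.  10.  36. 104.  -6.  68.  99.]
```

View pics/top1.png

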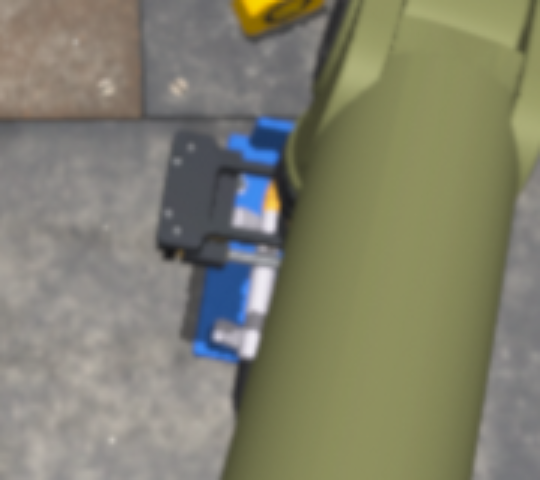

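The picture shows the gripper centred over the right-hand holder, with its fingers between the V's. The arm hides most of the rod. I'll descend.

Emit:
step_arm --rows '[{"angular":[0,0,0],"slide":[-0.007,-0.005,0.04],"jaw":1},{"angular":[0,0,0],"slide":[0,0,0.05],"jaw":1},{"angular":[0,0,0],"slide":[0,0,0.05],"jaw":1},{"angular":[0,0,0],"slide":[0,0,0.04],"jaw":1},{"angular":[0,0,0],"slide":[0,0,0.04],"jaw":1},{"angular":[0,0,0],"slide":[0,0,0.02],"jaw":1},{"angular":[0,0,0],"slide":[0,0,0],"jaw":1},{"angular":[0,0,0],"slide":[0,0,0],"jaw":1}]'

```text
time_s: 4.4
tool_pos: [0.5324, -0.1654, 0.0313]
tool_rot: [180.0, 0.1, 169.1]
force: [-0.1, -0.4, -0.2]
grip_width: 0.0871
grasp_force: 0.0
```

```bash
python3 -c "
from h import *
go([.528,-.1645,.026],169.1)
cv2.imwrite('pics/side1.png',cv2.resize(env.read_camera('side')[150:250,200:360,::-1],None,fx=5,fy=5))"
```

```text
t 4.4 slide total [0.0089 0.0002 0.0106] turn [0.     0.0005 0.0001] q [-15.  19.  34. 109. -13.  55. 104.]
```

View pics/side1.png

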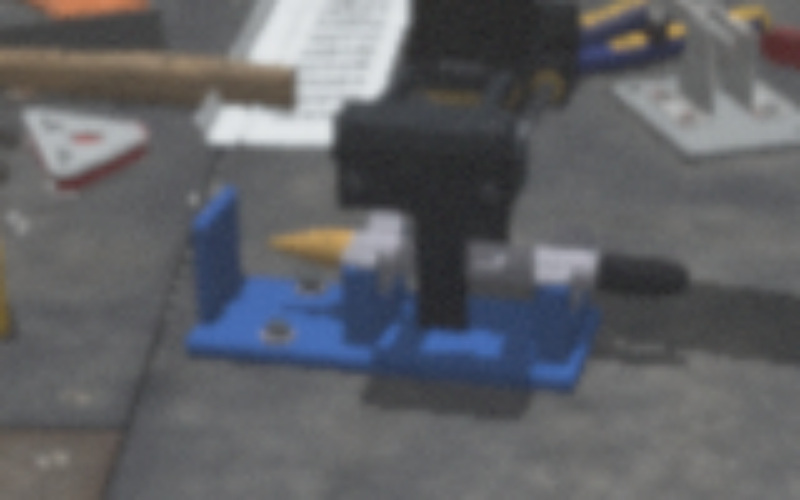

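The side view shows the finger at column 443 and the rod's middle at about 475. Allowing for parallax, the gripper is about 5 mm too far toward the back, which agrees with the pose readout. I'll correct that, then close.

Emit:
step_arm --rows '[{"angular":[0,0,0],"slide":[0.009,0,0.005],"jaw":1},{"angular":[0,0,0],"slide":[0,0,0.005],"jaw":1},{"angular":[0,0,0],"slide":[0,0,0],"jaw":0.5},{"angular":[0,0,0],"slide":[0,0,0],"jaw":0.3},{"angular":[0,0,0],"slide":[0,0,0],"jaw":0.1},{"angular":[0,0,0],"slide":[0,0,0],"jaw":0.1},{"angular":[0,0,0],"slide":[0,0,0],"jaw":0.1},{"angular":[0,0,0],"slide":[0,0,0],"jaw":0.1},{"angular":[0,0,0],"slide":[0,0,0],"jaw":0.1}]' --newtons 40

```text
time_s: 5.58
tool_pos: [0.5272, -0.1643, 0.0256]
tool_rot: [180.0, 0.0, 169.1]
force: [1.0, -0.6, -0.1]
grip_width: 0.0252
grasp_force: 0.0
```

Emit:
step_arm --rows '[{"angular":[0,0,0],"slide":[0,0,0],"jaw":0.1},{"angular":[0,0,0],"slide":[0,0,0],"jaw":0.1},{"angular":[0,0,0],"slide":[0,0,0],"jaw":0.1},{"angular":[0,0,0],"slide":[0,0,0],"jaw":0.1}]' --newtons 40

```text
time_s: 6.08
tool_pos: [0.5275, -0.163, 0.0256]
tool_rot: [179.9, -0.0, 169.2]
force: [1.0, 6.1, 1.2]
grip_width: 0.0171
grasp_force: 40.0
```

Emit:
step_arm --rows '[{"angular":[0,0,0],"slide":[0,0,-0.02],"jaw":0.1},{"angular":[0,0,0],"slide":[0,0,-0.03],"jaw":0.1},{"angular":[0,0,0],"slide":[0,0,-0.05],"jaw":0.1},{"angular":[0,0,0],"slide":[0,0,-0.05],"jaw":0.1},{"angular":[0,0,0],"slide":[0,0,-0.05],"jaw":0.1},{"angular":[0,0,0],"slide":[0,0,-0.05],"jaw":0.1},{"angular":[0,0,0],"slide":[0,0,-0.03],"jaw":0.1},{"angular":[0,0,0],"slide":[0,0,0],"jaw":0.1}]'

```text
time_s: 7.08
tool_pos: [0.5278, -0.165, 0.1669]
tool_rot: [180.0, 0.2, 169.1]
force: [-0.0, -0.3, -2.9]
grip_width: 0.0168
grasp_force: 39.9
```

Emit:
step_arm --rows '[{"angular":[0,0,0.05],"slide":[0,0,0],"jaw":0.1},{"angular":[0,0,0.05],"slide":[0,0,0],"jaw":0.1},{"angular":[0,0,0.05],"slide":[0,0,0],"jaw":0.1},{"angular":[0,0,0.05],"slide":[0,0,0],"jaw":0.1},{"angular":[0,0,0.05],"slide":[0,0,0],"jaw":0.1},{"angular":[0,0,0.05],"slide":[0,0,0],"jaw":0.1},{"angular":[0,0,0.05],"slide":[0,0,0],"jaw":0.1},{"angular":[0,0,0.05],"slide":[0,0,0],"jaw":0.1},{"angular":[0,0,0.05],"slide":[0,0,0],"jaw":0.1},{"angular":[0,0,0.05],"slide":[0,0,0],"jaw":0.1}]'

```text
time_s: 8.32
tool_pos: [0.5263, -0.1643, 0.1643]
tool_rot: [-179.9, 0.0, 78.8]
force: [-0.8, 0.0, -2.1]
grip_width: 0.0169
grasp_force: 39.9
```

Emit:
step_arm --rows '[{"angular":[0,0,0.05],"slide":[0,0,0],"jaw":0.1},{"angular":[0,0,0.05],"slide":[0,0,0],"jaw":0.1},{"angular":[0,0,0.05],"slide":[0,0,0],"jaw":0.1},{"angular":[0,0,0.05],"slide":[0,0,0],"jaw":0.1},{"angular":[0,0,0.05],"slide":[0,0,0],"jaw":0.1},{"angular":[0,0,0.05],"slide":[0,0,0],"jaw":0.1},{"angular":[0,0,0.05],"slide":[0,0,0],"jaw":0.1},{"angular":[0,0,0.05],"slide":[0,0,0],"jaw":0.1},{"angular":[0,0,0.05],"slide":[0,0,0],"jaw":0.1},{"angular":[0,0,0.05],"slide":[0,0,0],"jaw":0.1}]'

```text
time_s: 9.57
tool_pos: [0.5263, -0.1643, 0.1644]
tool_rot: [180.0, 0.1, -11.2]
force: [-0.6, 0.3, -2.6]
grip_width: 0.0169
grasp_force: 39.9
```

```bash
python3 -c "
from h import *
go([.528,-.1645,.12],-10.9)
o=np.vstack([cv2.resize(env.read_camera('side')[130:250,180:360,::-1],(540,360)),cv2.resize(env.read_camera('top')[160:240,340:520,::-1],(540,240))])
cv2.imwrite('pics/s2.png',o);print(o.shape)"
```

```text
t 9.575 slide total [ 0.0035 -0.0003  0.0888] turn [ 0.0002  0.0006 -0.0016] q [-36.  13.  58. 103. -12.  70. -76.]
(600, 540, 3)
```

View pics/s2.png

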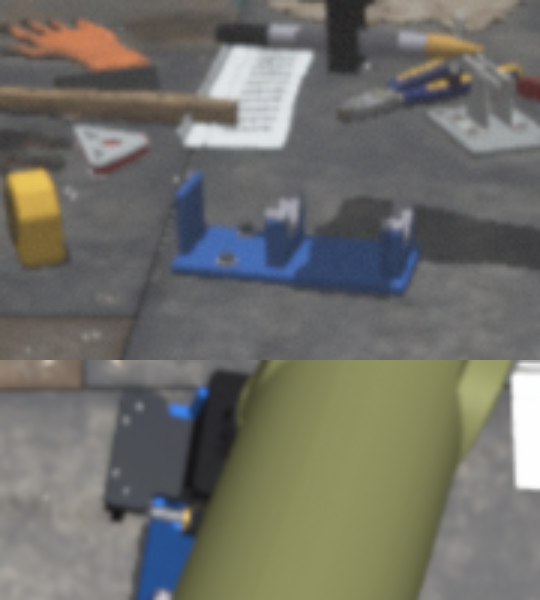

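```bash
python3 -c "
from h import *
o,d=ray('side',[(341.7-.3,145.8),(252.0,140.5)])
a=np.radians(-11.2);n=np.array([np.sin(a),-np.cos(a),0]);u=np.array([np.cos(a),np.sin(a),0]);p=np.array([.5263,-.1643,.1834])
X=o+d*((p-o)@n/(d@n))[:,None];print(X.round(4),(X-p)@u)
# same for holder V's: initial tips
o,d=ray('side',[(253.5,197.6),(337.5,204.9)]);p[2]=.045
X=o+d*((p-o)@n/(d@n))[:,None];print(X.round(4),(X-p)@u)
"
```

```text
[[ 0.4254 -0.1443  0.1855]
 [ 0.6217 -0.1832  0.184 ]] [-0.10282915  0.09720456]
[[ 0.6242 -0.1837  0.0463]
 [ 0.4279 -0.1448  0.0463]] [ 0.09984613 -0.10033095]
```

The crop shows the rod level, with its gold tip outward (crop 485,48) and its black end inward (217,32). It sits about 3 mm too far out relative to the TCP, so I'll shift it back by 4 mm and lower it.

Emit:
step_arm --rows '[{"angular":[0,0,-0.0015],"slide":[0.0085,0,0.03],"jaw":0.1},{"angular":[0,0,0],"slide":[0,0,0.04],"jaw":0.1},{"angular":[0,0,0],"slide":[0,0,0.04],"jaw":0.1},{"angular":[0,0,0],"slide":[0,0,0.04],"jaw":0.1},{"angular":[0,0,0],"slide":[0,0,0.03],"jaw":0.1},{"angular":[0,0,0],"slide":[0,0,0.02],"jaw":0.1},{"angular":[0,0,0],"slide":[0,0,0],"jaw":0.1},{"angular":[0,0,0],"slide":[0,0,0],"jaw":0.1}]'

```text
time_s: 10.68
tool_pos: [0.5319, -0.1654, 0.0662]
tool_rot: [-180.0, -0.1, -10.6]
force: [-0.2, -0.2, -2.1]
grip_width: 0.0165
grasp_force: 39.9
```

```bash
python3 -c "
from h import *
go([.5305,-.165,.0265],-10.9)"
```

```text
t 10.675 slide total [-0.003  -0.0002  0.0793] turn [-0.     -0.0004  0.0017] q [-31.  21.  54. 108. -20.  60. -70.]
```

Emit:
step_arm --rows '[{"angular":[0,0,0.0015],"slide":[-0.003,0,0.02],"jaw":0.1},{"angular":[0,0,0],"slide":[0,0,0.02],"jaw":0.1},{"angular":[0,0,0],"slide":[0,0,0.015],"jaw":0.1},{"angular":[0,0,0],"slide":[0,0,0.01],"jaw":0.1},{"angular":[0,0,0],"slide":[0,0,0.008],"jaw":0.1},{"angular":[0,0,0],"slide":[0,0,0.004],"jaw":0.1},{"angular":[0,0,0],"slide":[0,0,0],"jaw":0.1},{"angular":[0,0,0],"slide":[0,0,0],"jaw":0.1}]'

```text
time_s: 11.68
tool_pos: [0.5301, -0.1649, 0.0272]
tool_rot: [-180.0, -0.0, -10.9]
force: [-0.0, 0.4, -1.9]
grip_width: 0.017
grasp_force: 39.9
```

```bash
python3 -c "
from h import *
go([.5305,-.165,.0265],-10.9)
cv2.imwrite('pics/s3.png',cv2.resize(env.read_camera('side')[150:250,200:360,::-1],None,fx=5,fy=5))"
```

```text
t 11.675 slide total [ 0.0009 -0.      0.0015] turn [-0.     -0.0001  0.0002] q [-29.  24.  52. 110. -23.  56. -68.]
```

View pics/s3.png

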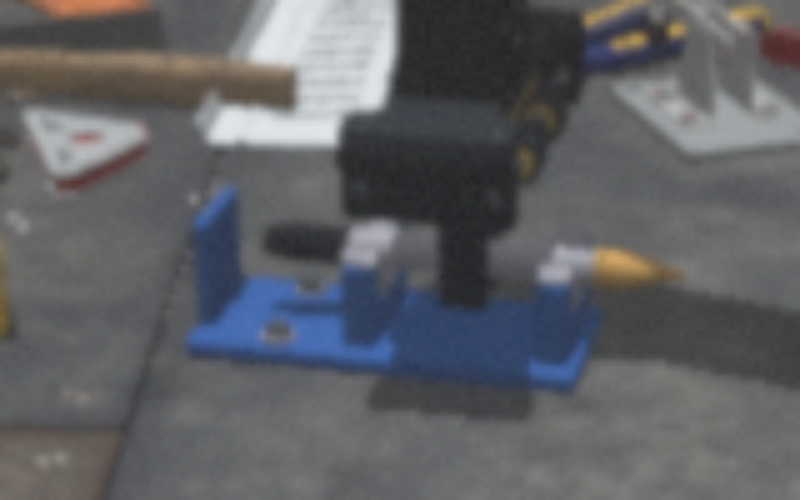

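The rod's ends are at crop columns 265 and 685. Before the turn they were at 270 and 688, so it is within about 2 mm and sits in the V's, just above contact. I'll lower it a touch and release.

Emit:
step_arm --rows '[{"angular":[0,0,0],"slide":[0,0,0.002],"jaw":0.1},{"angular":[0,0,0],"slide":[0,0,0.001],"jaw":0.1},{"angular":[0,0,0],"slide":[0,0,0],"jaw":0.1},{"angular":[0,0,0],"slide":[0,0,0],"jaw":0.1}]'

```text
time_s: 12.22
tool_pos: [0.5306, -0.1643, 0.0262]
tool_rot: [-179.9, -0.0, -10.8]
force: [-1.8, 2.6, 6.2]
grip_width: 0.0169
grasp_force: 40.0
```

Emit:
step_arm --rows '[{"angular":[0,0,0],"slide":[0,0,0],"jaw":0.25},{"angular":[0,0,0],"slide":[0,0,0],"jaw":0.4},{"angular":[0,0,0],"slide":[0,0,0],"jaw":0.7},{"angular":[0,0,0],"slide":[0,0,0],"jaw":1},{"angular":[0,0,0],"slide":[0,0,0],"jaw":1},{"angular":[0,0,0],"slide":[0,0,0],"jaw":1},{"angular":[0,0,0],"slide":[0,0,0],"jaw":1},{"angular":[0,0,0],"slide":[0,0,0],"jaw":1}]'

```text
time_s: 13.22
tool_pos: [0.53, -0.1648, 0.0256]
tool_rot: [-180.0, -0.0, -10.9]
force: [-0.1, 0.4, 0.2]
grip_width: 0.0825
grasp_force: 0.0
```

Emit:
step_arm --rows '[{"angular":[0,0,0],"slide":[0,0,-0.03],"jaw":1},{"angular":[0,0,0],"slide":[0,0,-0.05],"jaw":1},{"angular":[0,0,0],"slide":[0,0,-0.08],"jaw":1},{"angular":[0,0,0],"slide":[0,0,-0.08],"jaw":1},{"angular":[0,0,0],"slide":[0,0,-0.08],"jaw":1},{"angular":[0,0,0],"slide":[0,0,-0.08],"jaw":1},{"angular":[0,0,0],"slide":[0,0.08,0],"jaw":1},{"angular":[0,0,0],"slide":[0,0.08,0],"jaw":1},{"angular":[0,0,0],"slide":[0,0.08,0],"jaw":1},{"angular":[0,0,0],"slide":[0,0.08,0],"jaw":1}]'

```text
time_s: 14.48
tool_pos: [0.4995, -0.3233, 0.2268]
tool_rot: [-180.0, -0.1, -10.9]
force: [0.7, 0.3, 0.1]
grip_width: 0.0871
grasp_force: 0.0
```

Emit:
step_arm --rows '[{"angular":[0,0,0],"slide":[0,0.08,0],"jaw":1},{"angular":[0,0,0],"slide":[0,0.08,0],"jaw":1},{"angular":[0,0,0],"slide":[0,0,0],"jaw":1},{"angular":[0,0,0],"slide":[0,0,0],"jaw":1}]'

```text
time_s: 14.98
tool_pos: [0.4848, -0.4002, 0.2261]
tool_rot: [-180.0, -0.0, -10.9]
force: [-0.4, 0.1, 0.1]
grip_width: 0.0873
grasp_force: 0.0
```

```bash
python3 -c "
from h import *
o=np.hstack([cv2.resize(env.read_camera('side')[160:240,210:360,::-1],(450,240)),cv2.resize(env.read_camera('top')[160:280,370:470,::-1],(200,240))])
o=np.zeros((600,800,3),np.uint8)
o[:,:400]=cv2.resize(env.read_camera('top')[160:280,370:450,::-1],(400,600));o[:200,400:]=cv2.resize(env.read_camera('side')[170:240,220:360,::-1],(400,200))
t=env.read_camera('top')[160:290,250:320,::-1];o[205:595,400:610]=cv2.resize(t,(210,390))
cv2.imwrite('pics/s4.png',o);print(env.get_obs()['force'],env.get_obs()['tool_pos'])"
```

```text
[ 0.8223332  -0.60907518  0.84086613] [ 0.48551363 -0.39923748  0.22569828]
```

View pics/s4.png

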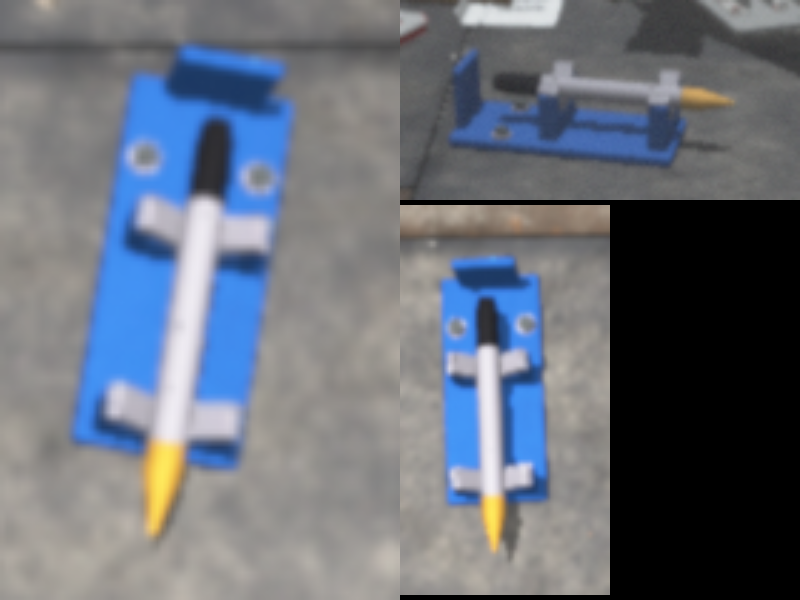

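The rod lies level in both V's with its gold end out: the gold tip is at crop (155,538) and the black end at (215,118), both within a few mm of the original tip positions. The other rod looks unmoved. I'll hand it in.

```bash
python3 -c "
from cell import env
print(env.sign_off())"
```

```text
the job is handed in; nothing more can be done
None
```

The scribing point is turned end for end and lies level in both V's of its own holder, gold end out and within a few mm of its original position; the other one was not touched, and the job was handed in at about 15 s (no verdict was returned).

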